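# Seat the culture plate in the imager's nest and shut the tray

### The job

The culture plate on the plate imager's open tray was set down beside its round nest. Nudge it gently with the fingertips, without picking it up, until it drops flat into the nest, then push the tray fully home by its front and leave it. Leave the other plates and things where they are.

Things in the scene. Friction and masses are not known exactly. Their poses are not given: they have to be found in the camera images.
- imager_front (a point): Foot of the plate imager's front face, at its middle, on the worktop. The imager is a fixed white housing, 250 mm deep (x from here), 270 mm wide (y), 103 mm high for the first 92 mm, then 194 mm. +x to its back; its tray slides out to -x. The slot's upper edge is 11 mm above the tray's deck: a plate in the nest passes under it, one on the deck does not.
- tray (a joint): How far the imager's tray has been pushed in, m: 0 fully out, 0.2 fully home (a hard stop). It slides straight along the imager's x axis with about 2.5 N of friction and stays where it is left. It starts nearly fully out, at 0.002 to 0.018.
- nest (a point): Centre of the tray's nest, level with the tray's flat deck (50 mm above the worktop); moves with the tray; axes as the imager's. The nest is a round recess, 100 mm in diameter, 9 mm deep, flat floor with a black 82 mm window, 1.5 mm chamfer. The deck is 210 mm wide (y) and reaches 56 mm to the back and 129 mm to the front of this point, with no raised lip.
- tray_front (a point): Middle of the front face of the tray's front panel; moves with the tray. The panel is upright, 232 mm wide (y), and spans 15 mm below to 15 mm above this point, its top about 1 mm below the deck; push it along the imager's +x. Fully home, this face stands 13 mm in front of the housing's front face.
- plate: The culture plate to seat: round lidded agar dish, loose, about 30 g, 16 mm high, 88 mm in diameter below and 93 mm over the lid (from 7 mm up). Origin: centre of its underside. It starts flat on the tray's deck, 50 to 100 mm from the nest's centre, on the front side of the nest. Seated, its origin lies 9 mm below the deck; it has 3 to 4 mm of play each way.
- spare_plate: Another such dish, on the worktop beside the tray, 94 mm wide, 16 mm high; leave alone. Origin: centre of its underside.
- stack_low: Lowest of a stack of three such dishes on the worktop left of the tray; leave alone. Origin: centre of its underside.
- stack_mid: Middle dish of that stack. Origin: centre of its underside.
- stack_top: Top dish of that stack, its top 47 mm above the worktop. Origin: centre of its underside.
- tally: Hand tally counter lying on the worktop, 81x50x23 mm; leave alone. Origin: centre of its underside.
- pen: Black felt marker lying on the worktop, 12x132x14 mm, long along its y; leave alone. Origin: centre of its underside.
- bottle: Round bottle with a screw cap, 56 mm in diameter, 100 mm high; leave alone. Origin: centre of its underside.
- dropper: Amber dropper bottle, 34 mm in diameter, 97 mm high; leave alone. Origin: centre of its underside.
There are look-alikes about, which are no part of the job. What is shaped like the plate but black or red is not meant.

How it is judged (in metres and radians):
On the way, in this order (a step that is already met when the one before it is completed fails the run):
1. the plate lies flat in the nest while the tray is still well out (horizontal distance between plate and nest below 0.006 m and z of plate in the frame of nest below -0.006 m and angle between plate's own z axis and vertical below 0.06 rad and value of joint tray below 0.08 m), for 0.2 s.
2. the tray is home with the plate in its nest (horizontal distance between plate and nest below 0.006 m and z of plate in the frame of nest below -0.006 m and angle between plate's own z axis and vertical below 0.06 rad and value of joint tray above 0.196 m), for 0.2 s.
At the end, for the whole second after the job is handed in: The tray is home to within 4 mm, and the plate lies at rest in the nest: within 6 mm of its centre, its underside at least 6 mm below the deck, level to 0.06 rad (all of step 2 and linear speed of plate below 0.02 m/s); the robot touches nothing.
It fails at once if the plate is lifted more than 6 mm off the deck (z of plate in the frame of nest above 0.006 m).
It fails at once if the plate is tipped up by more than 0.35 rad (angle between plate's own z axis and vertical above 0.35 rad).
It fails at once if the plate falls off the tray (z of plate in the frame of nest below -0.02 m).
It fails at once if the fingers press on the plate with more than 20 N (contact force between the fingers and plate above 20 N).
It fails at once if another plate or a thing standing round the work is moved by more than 20 mm (distance of any of spare_plate, stack_low, stack_mid, stack_top, tally, pen, bottle, dropper from where it was at the start of the episode above 0.02 m).
It also fails if it takes over 54 s, if anything falls off the work surface, if the arm or the gripper's body presses on something with over 40 N, if the wrist force passes 120 N, or if a joint passes its speed limit or range.

### The arm

A 6-joint arm with a two-finger parallel gripper is mounted at the origin on a cart in front of the work surface, level with it; the furniture and walls round the work are solid. World frame = base frame: x ahead of the robot, y to its left, z up, the work surface at z = 0. Lengths are in m, angles in degrees, forces in N, time in s.
With the tool pointing down it reaches from about 0.35 to 0.95 m from the base axis. Payload 17.4 kg.
Tool frame: the origin (TCP) lies midway between the tips of the shut fingers; the grasp point (between the pads) lies 19 mm behind it; z points along the fingers, y is the line along which they close (so a half turn about z gives the same grasp; the last joint's range is limited). The gripper opens to 93 mm and grips with 3 to 60 N. Pads are 15 mm wide; open, the fingers measure 128 mm over their backs; the gripper's body (75 mm by 188 mm) begins 65 mm behind the grasp point.
Start: joints at [-71.264, 6.646, 82.598, -0, 90.757, -2.166], TCP at [0.241, -0.631, 0.219] pointing down, gripper open.
Joint ranges: [-162.19, 162.19], [-47.58, 125.68], [4.15, 143.07], [-65.23, 245.23], [0.69, 171.88], [-170.13, 170.13]. Speed limits (degrees/s): [108.29, 108.29, 127.2, 180, 180, 180].

### API

Orientations are given as [roll, pitch, yaw] about the fixed x, y, z axes, in that order (R = Rz(yaw) Ry(pitch) Rx(roll)).
In Python, from station import env, viewer gives the robot as it stands. The module is installed in compiled form; this text tells all that it offers.
- The arm moves only by the tool apply_moves, never from a script. Its argument "targets" is a list of rows, each a list of 7 numbers: the opening, from -1 (shut) to 1 (fully open), so that 0 is half open, then the shift along the tool's x, y, z in units of 75 cm (1.0 is 75 cm), then the turn, a rotation vector about the tool's x, y, z in units of 60 degrees (1.0 is 60 degrees). A call has 1 to 12 rows; each row shifts and turns the commanded pose from where the row before left it, along the tool's axes as they then stand; what a row does not reach is not made up. A row lasts 1/8 s, in which the tool goes at most 62.5 mm and 10.7 degrees, less where a joint would pass 70% of its speed; a pose out of reach is approached as far as the arm can. A call with a number of a shift or a turn outside -1 to 1 is refused whole. A call with a gripper value outside its range is refused whole. The fingers move at their own pace and stop on an object; the grip force is fixed at half the most. Time passes only in rows, so rows that do not move let the fingers close. It gives the time, the measured TCP pose, the force, the opening and the grip force at its end, in the units of the state.
- env.observe(): the state, without advancing time (a new reading comes with each control period).
- viewer.grab_frame(name): name is "scene" or "top" or "wrist"; returns the picture (480x640x3 uint8, blue, green, red); there is no depth.
- viewer.calibration(name): a dict with "intrinsics" (3x3 intrinsics, pixels), "world_to_cam" (4x4, takes a point from world to camera coordinates); the wrist camera has in their place "tool_from_camera" (4x4, takes a point from camera to tool coordinates, whose origin is the TCP and whose axes are the flange's). Camera axes: x right, y up, looking along -z (the intrinsics and any distortion apply to the point x, -y, -z); pixel columns grow to the right and rows downward; lengths in m; the calibration is good to about 2 mm. A picture is of the moment at which its call begins: read the wrist's pose just before it. calibration takes no time and is no camera call.
- env.job_done(): hands the job in; it is judged then, once.
The state is a dict: "time_s": time; "joint_positions": joint angles; "joint_vel": joint speeds; "joint_torque": joint torques, N m; "tcp_pos": TCP position; "tool_rot": TCP orientation; "contact_force": force on the tool from outside, world axes, zero at the start; "torque": the same for the moment, N m; "gripper_width": finger opening in m; "gripper_force": force on a finger pad.
Only numpy, scipy, OpenCV 4.12 (cv2) and the standard library are available. Lean on these libraries where they do the work, as an engineer would, in place of code of your own. Each camera call takes 0.05 s, during which the arm holds its last target. There are 200 camera calls.

## Working session

There is one attempt and no reset: what is moved stays moved. The work goes in short steps, Python scripts to look and compute and a tool call to move; the robot and the scene stay as the last step left them, time stands still between calls to the robot, and variables do not carry over. Pictures are saved under pics/ and viewed, at most 10 in all, crops included, and the job is handed in when it is done.

Besides the shell and the picture viewer there is one more tool, called as name(argument=value, ...) on one line, values as JSON. apply_moves: Moves the arm, as the interface text tells. Shifts and turns lie within -1 to 1; 1 stands for 75 cm of shift or 60 degrees of turn. Its arguments: {"type":"object","properties":{"targets":{"type":"array"}},"required":["targets"]}

```bash
mkdir -p pics; cat > h.py <<'E'
import numpy as np, cv2
from station import env, viewer
from scipy.spatial.transform import Rotation as R
def cam(name):
    c=viewer.calibration(name); K=np.array(c["intrinsics"])
    if "world_to_cam" in c: T=np.linalg.inv(np.array(c["world_to_cam"]))
    else:
        s=env.observe(); W=np.eye(4); W[:3,:3]=R.from_euler('xyz',s["tool_rot"],degrees=True).as_matrix(); W[:3,3]=s["tcp_pos"]
        T=W@np.array(c["tool_from_camera"])
    return K,T
def ray(name,uv,z,kt=None):
    K,T=kt or cam(name); p=np.linalg.inv(K)@[uv[0],uv[1],1]
    d=T[:3,:3]@[p[0],-p[1],-p[2]]; o=T[:3,3]
    return o+d*(z-o[2])/d[2]
def proj(name,P,kt=None):
    K,T=kt or cam(name); q=np.linalg.inv(T)@np.append(P,1)
    u=K@[q[0],-q[1],-q[2]]; return u[:2]/u[2]
E
python3 - <<'E'
from h import *
print(env.observe()); print(viewer.calibration("top").keys())
for n in("top","scene"): cv2.imwrite(f"pics/{n}0.png",viewer.grab_frame(n)); print(cam(n))
E
```

```text
{'time_s': 0.0, 'joint_positions': array([-7.12649730e+01,  6.67477805e+00,  8.26346963e+01, -5.99481587e-04,
        9.07569392e+01, -2.16351469e+00]), 'joint_vel': array([0.0360777 , 0.04594659, 0.10417684, 0.0110687 , 0.16719001,
       0.01160735]), 'joint_torque': array([-2.56874446e-04, -7.21269536e+01, -6.22609377e+01,  7.80666713e-02,
        2.38906225e-02, -8.65157563e-05]), 'tcp_pos': array([ 0.24073142, -0.63039931,  0.21790887]), 'tool_rot': array([-1.79933611e+02, -1.90819811e-03,  2.08985330e+01]), 'contact_force': array([-0.26056902,  0.54361799, -0.62923874]), 'torque': array([-0.01993776,  0.04875092, -0.04926864]), 'gripper_force': 0.0, 'gripper_width': 0.0927685992938291}
dict_keys(['intrinsics', 'world_to_cam'])
(array([[566.08876069,   0.        , 318.966405  ],
       [  0.        , 566.08876069, 242.10142226],
       [  0.        ,   0.        ,   1.        ]]), array([[-1.11947357e-03,  9.97979089e-01, -6.35333303e-02,
         4.47434145e-01],
       [-9.99985238e-01, -7.79385493e-04,  5.37743914e-03,
         9.06456971e-04],
       [ 5.31705486e-03,  6.35384123e-02,  9.97965229e-01,
         1.60949775e+00],
       [ 0.00000000e+00,  0.00000000e+00,  0.00000000e+00,
         1.00000000e+00]]))
(array([[619.01874543,   0.        , 312.02365172],
       [  0.        , 619.01874543, 239.39069997],
       [  0.        ,   0.        ,   1.        ]]), array([[-0.53113938,  0.57197999, -0.62508387, -0.42393349],
       [-0.84724279, -0.3512235 ,  0.39852442,  0.62065012],
       [ 0.00840385,  0.74126982,  0.67115455,  1.09816997],
       [ 0.        ,  0.        ,  0.        ,  1.        ]]))
```

View pics/top0.png

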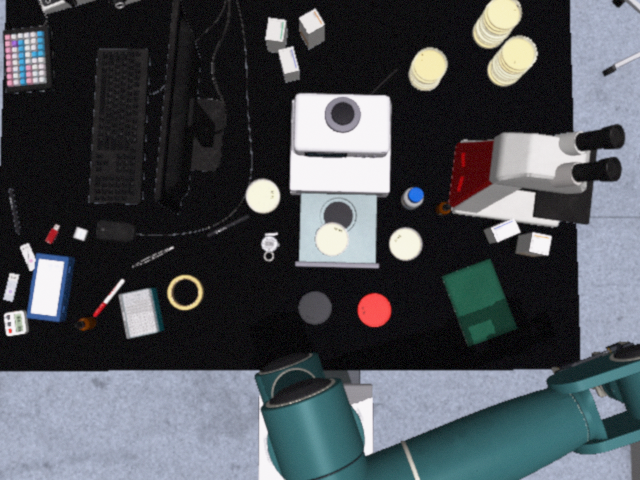

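View pics/scene0.png

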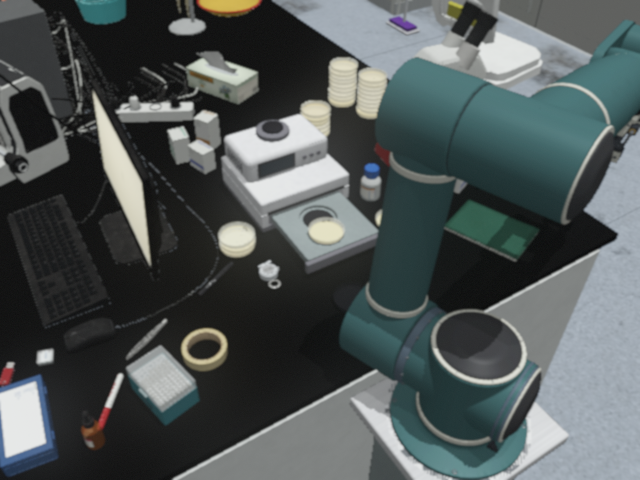

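The top view shows the tray with a cream plate at (332,239), and the nest window behind it at about (338,213). The similar round things are the stack at (263,196), the spare at (405,244), a black disc at (315,308) and a red one at (375,310). Only (332,239) is cream and on the deck, so that is the plate. I'll confirm it in a crop and measure.

```bash
python3 - <<'E'
from h import *
im=viewer.grab_frame("top"); kt=cam("top")
c=cv2.resize(im[170:280,230:430],None,fx=4,fy=4,interpolation=cv2.INTER_CUBIC); cv2.imwrite("pics/crop1.png",c)
hsv=cv2.cvtColor(im,cv2.COLOR_BGR2HSV)
m=cv2.inRange(hsv,(15,30,120),(40,255,255))
cs,_=cv2.findContours(m,cv2.RETR_EXTERNAL,cv2.CHAIN_APPROX_NONE)
for k in cs:
    (x,y),r=cv2.minEnclosingCircle(k)
    if 10<r<25 and 180<y<260: print("cream",x,y,r,ray("top",(x,y),.066,kt), cv2.fitEllipse(k))
print(hsv[230,308],hsv[263,340],hsv[205,310], hsv[213,338])
m=cv2.inRange(hsv,(85,15,100),(110,120,255)); m[:190]=0;m[275:]=0;m[:,:285]=0;m[:,390:]=0
ys,xs=np.nonzero(m);print(np.percentile(xs,[0,1,50,99,100]),np.percentile(ys,[0,1,99,100]))
k=(cv2.inRange(hsv,(0,0,0),(180,255,80))); k[:195]=0;k[240:]=0;k[:,:312]=0;k[:,366:]=0
cs,_=cv2.findContours(k,cv2.RETR_EXTERNAL,cv2.CHAIN_APPROX_NONE);b=max(cs,key=cv2.contourArea);print(cv2.boundingRect(b))
E
```

```text
[100  26 218] [128  18 156] [ 97  27 209] [125  20  75]
[299. 300. 347. 375. 376.] [192. 194. 262. 263.]
(325, 203, 27, 24)
```

View pics/crop1.png

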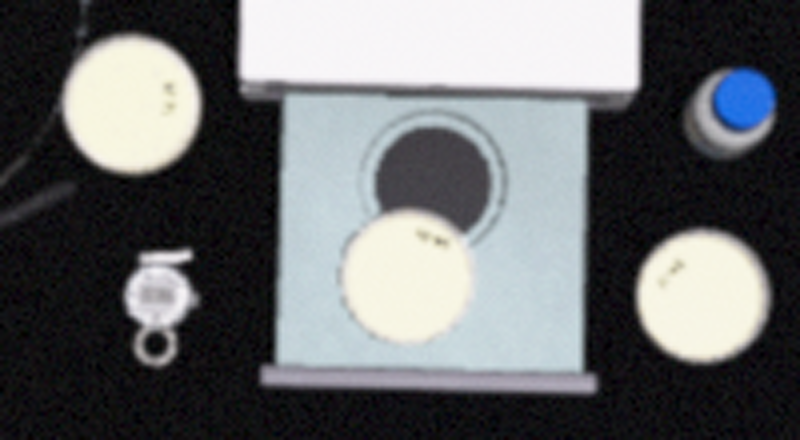

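The crop confirms it: the cream plate is at crop (407,276) on the deck, the nest ring is centred at about (433,184), and the front panel runs from (262,376) to (597,384).

```bash
python3 - <<'E'
from h import *
im=cv2.imread("pics/top0.png"); kt=cam("top")
f=lambda u,v,z:ray("top",((u+.5)/4+230-.5,(v+.5)/4+170-.5),z,kt)
P=f(407,276,.066);N=f(433,184,.05);Nw=f(434,181,.041)
print("plate",P,"nest",N,"win",Nw)
a,b=f(262,376,.049),f(597,384,.049);a2,b2=f(262,367,.049),f(597,376,.049)
print("panel",a,b,a2,b2)
for s,(q,r) in {"front":(a,b),"back":(a2,b2)}.items(): d=q-r;print(s,np.degrees(np.arctan2(-d[0],d[1])),np.linalg.norm(d))
l=f(285,95,.05)-f(275,365,.05);r=f(588,98,.05)-f(583,372,.05);print("sides yaw",[np.degrees(np.arctan2(q[1],q[0])) for q in(l,r)])
d=N-P;print("to go",d,np.linalg.norm(d),np.degrees(np.arctan2(d[1],d[0])))
print(viewer.calibration("wrist"))
E
```

```text
plate [ 0.55519335 -0.04134115  0.066     ] nest [ 0.62014281 -0.05994178  0.05      ] win [ 0.62323872 -0.06099625  0.041     ]
panel [0.4874145  0.05824751 0.049     ] [ 0.48167665 -0.1725705   0.049     ] [0.49361229 0.05825715 0.049     ] [ 0.48718746 -0.17261374  0.049     ]
front -1.4240087954795357 0.2308893134928359
back -1.594056179743358 0.23096027764637583
sides yaw [np.float64(-2.0528008450406587), np.float64(-1.4732239544039247)]
to go [ 0.06494946 -0.01860064 -0.016     ] 0.06942921152503398 -15.980989515258146
{'intrinsics': array([[332.11475604,   0.        , 317.71402361],
       [  0.        , 332.11475604, 234.34717795],
       [  0.        ,   0.        ,   1.        ]]), 'tool_from_camera': array([[-2.41778506e-04,  9.71337192e-01,  2.37705702e-01,
         6.56572594e-02],
       [ 9.99999970e-01,  2.24383948e-04,  1.00233292e-04,
        -5.48616612e-04],
       [ 4.40229809e-05,  2.37705719e-01, -9.71337217e-01,
        -1.65734853e-01],
       [ 0.00000000e+00,  0.00000000e+00,  0.00000000e+00,
         1.00000000e+00]])}
```

apply_moves(targets=[[0,0,0,0,0,0,0.154],[0,0,0,0,0,0,0.154],[0,0,0,0,0,0,0.154],[0,0,0,0,0,0,0.154]])

```text
time_s: 0.65
tcp_pos: [0.2408, -0.6305, 0.2183]
tool_rot: [-180.0, 0.0, -16.4]
contact_force: [-0.0, 0.1, 0.1]
gripper_width: 0.0577
gripper_force: 0.0
```

apply_moves(targets=[[0,0.0073,-0.0726,0.002,0,0,0],[0,0.0073,-0.0726,0.002,0,0,0],[0,0.0073,-0.0726,0.002,0,0,0],[0,0.0073,-0.0726,0.002,0,0,0],[0,0.0073,-0.0726,0.002,0,0,0],[0,0.0073,-0.0726,0.002,0,0,0],[0,0.0073,-0.0726,0.002,0,0,0],[0,0.0073,-0.0726,0.002,0,0,0],[0,0.0073,-0.0726,0.002,0,0,0],[0,0.0073,-0.0726,0.002,0,0,0],[0,0.0073,-0.0726,0.002,0,0,0],[0,0.0073,-0.0726,0.002,0,0,0]])

```text
time_s: 2.15
tcp_pos: [0.485, -0.019, 0.2007]
tool_rot: [-180.0, -0.0, -16.1]
contact_force: [1.7, -0.8, 0.0]
gripper_width: 0.0462
gripper_force: 0.0
```

apply_moves(targets=[[0,0,0,0,0,0,0],[0,0,0,0,0,0,0]])

```text
time_s: 2.4
tcp_pos: [0.4845, -0.021, 0.2005]
tool_rot: [180.0, 0.0, -16.0]
contact_force: [-0.6, 0.1, 0.4]
gripper_width: 0.0463
gripper_force: 0.0
```

```bash
cat > w.py <<'E'
from h import *
import sys
s=env.observe(); print(s["time_s"],s["tcp_pos"].round(4),s["tool_rot"].round(2),s["gripper_width"],s["contact_force"].round(1))
kt=cam("wrist"); im=viewer.grab_frame("wrist"); cv2.imwrite(f"pics/{sys.argv[1]}.png",im)
np.savez(f"pics/{sys.argv[1]}.npz",K=kt[0],T=kt[1])
E
python3 w.py w1
```

```text
2.4 [ 0.4845 -0.021   0.2005] [ 1.7998e+02  3.0000e-02 -1.6020e+01] 0.04631342845245994 [-0.6  0.1  0.4]
```

View pics/w1.png

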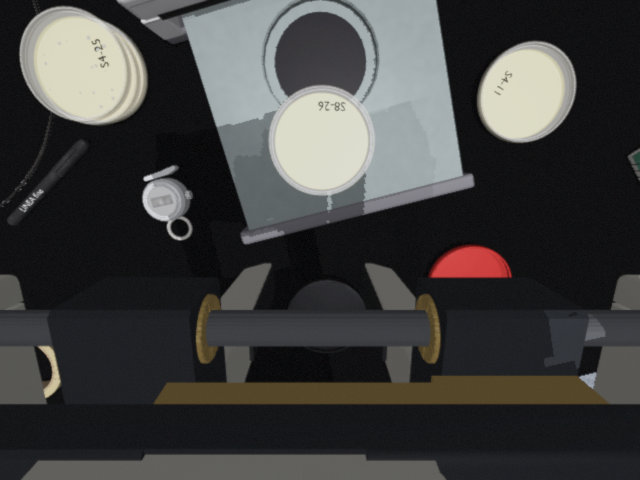

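The wrist view shows the plate at (322,140), the nest ring centred near (321,57), and the fingertips at (262,268) and (375,268). I'll measure both from here.

```bash
cat > m.py <<'E'
from h import *
import sys
n=sys.argv[1]; im=cv2.imread(f"pics/{n}.png"); z=np.load(f"pics/{n}.npz"); kt=(z["K"],z["T"])
hsv=cv2.cvtColor(im,cv2.COLOR_BGR2HSV)
def circ(pts,zz):
    W=np.array([ray("wrist",p,zz,kt)[:2] for p in pts]); A=np.c_[2*W,np.ones(len(W))]
    for _ in range(4):
        c=np.linalg.lstsq(A,(W**2).sum(1),rcond=None)[0]; r=np.sqrt(c[2]+c[0]**2+c[1]**2)
        e=abs(np.hypot(*(W-c[:2]).T)-r); k=e<max(.002,np.median(e)*2); W,A=W[k],A[k]
    return c[:2].round(4),round(r,4),len(W)
def meas(top,zw=.041):
    m=cv2.inRange(hsv,(18,25,120),(40,255,255)); cs,_=cv2.findContours(m,cv2.RETR_EXTERNAL,cv2.CHAIN_APPROX_NONE)
    for k in cs:
        if cv2.contourArea(k)>2000: print("cream",cv2.boundingRect(k),circ(k[:,0],top))
    m=cv2.inRange(hsv,(115,0,40),(180,60,110)); m=cv2.morphologyEx(m,cv2.MORPH_OPEN,np.ones((5,5))); m[:, :240]=0;m[:,400:]=0;m[150:]=0
    cs,_=cv2.findContours(m,cv2.RETR_EXTERNAL,cv2.CHAIN_APPROX_NONE)
    if cs: k=max(cs,key=cv2.contourArea); print("window",cv2.boundingRect(k),circ(k[:,0],zw))
meas(float(sys.argv[2]))
E
python3 m.py w1 .064; python3 -c "
import cv2;im=cv2.imread('pics/w1.png');h=cv2.cvtColor(im,cv2.COLOR_BGR2HSV);print(h[55,320],h[55,285],h[140,320],h[55,270],h[60,400])"
```

```text
cream (484, 49, 81, 89) (array([ 0.5458, -0.2201]), np.float64(0.0341), 242)
cream (34, 16, 90, 101) (array([0.669 , 0.1339]), np.float64(0.0373), 269)
window (276, 13, 89, 81) (array([ 0.6253, -0.063 ]), np.float64(0.0369), 148)
[126  20  64] [135  17  61] [ 30  20 220] [ 93  16 178] [ 95  16 176]
```

```bash
sed -i 's/(18,25,120)/(18,14,120)/; s/circ(k\[:,0\],zw)/circ([p for p in k[:,0] if p[1]<85],zw)/; s/(115,0,40),(180,60,110)/(110,0,30),(180,80,120)/' m.py; python3 m.py w1 .065
```

```text
cream (274, 92, 95, 98) (array([ 0.5553, -0.0439]), np.float64(0.0408), 270)
cream (479, 48, 87, 91) (array([ 0.5458, -0.2175]), np.float64(0.0356), 250)
cream (33, 16, 113, 107) (array([0.6648, 0.1254]), np.float64(0.0435), 266)
window (276, 13, 89, 81) (array([ 0.6225, -0.0624]), np.float64(0.0394), 150)
```

apply_moves(targets=[[0,0.0053,0.002,0.03,0,0,0],[0,0,0,0.04,0,0,0],[0,0,0,0.04,0,0,0],[0,0,0,0.04,0,0,0],[0,0,0,0.03,0,0,0],[0,0,0,0.014,0,0,0],[0,0,0,0,0,0,0]])

```text
time_s: 3.32
tcp_pos: [0.4879, -0.0241, 0.0551]
tool_rot: [180.0, 0.0, -16.1]
contact_force: [0.1, -0.1, 0.5]
gripper_width: 0.0463
gripper_force: 0.0
```

apply_moves(targets=[[0,0.005,0,0,0,0,0],[0,0.005,0,0,0,0,0],[0,0.005,0,0,0,0,0],[0,0.004,0,0,0,0,0],[0,0.004,0,0,0,0,0],[0,0.004,0,0,0,0,0],[0,0.004,0,0,0,0,0],[0,0.004,0,0,0,0,0],[0,0.004,0,0,0,0,0],[0,0.004,0,0,0,0,0],[0,0.004,0,0,0,0,0],[0,0,0,0,0,0,0]])

```text
time_s: 4.82
tcp_pos: [0.5221, -0.0332, 0.0551]
tool_rot: [180.0, 0.0, -16.1]
contact_force: [0.3, 0.2, 0.8]
gripper_width: 0.046
gripper_force: 0.0
```

```bash
python3 w.py w2; python3 m.py w2 .065
```

```text
4.825 [ 0.5221 -0.0332  0.0551] [180.     0.   -16.06] 0.04602229923070615 [0.3 0.2 0.8]
cream (232, 97, 172, 172) (array([ 0.57  , -0.0462]), np.float64(0.0397), 484)
cream (578, 53, 62, 139) (array([ 0.5571, -0.1918]), np.float64(0.027), 147)
cream (0, 37, 33, 120) (array([0.6496, 0.0825]), np.float64(0.0212), 108)
window (240, 0, 160, 110) (array([ 0.6209, -0.0618]), np.float64(0.0401), 203)
```

View pics/w2.png

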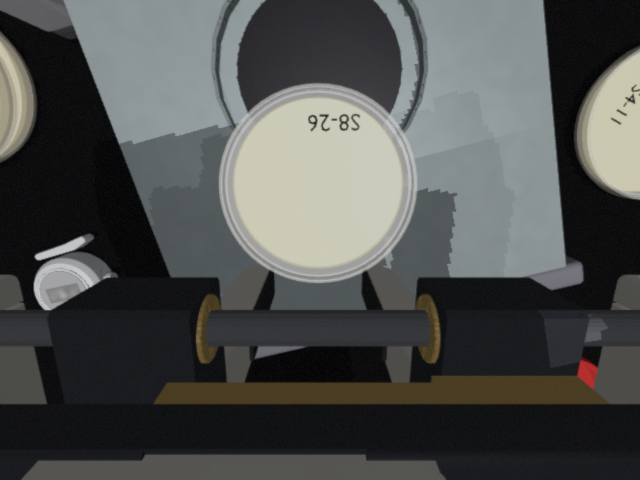

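The plate is centred between the fingers, at about (318,182), with the nest straight ahead at about (320,60). It has about 53 mm left to go.

apply_moves(targets=[[0,0.004,0,0,0,0,0],[0,0.004,0,0,0,0,0],[0,0.004,0,0,0,0,0],[0,0.004,0,0,0,0,0],[0,0.004,0,0,0,0,0],[0,0.004,0,0,0,0,0],[0,0.004,0,0,0,0,0],[0,0.004,0,0,0,0,0],[0,0.004,0,0,0,0,0],[0,0.004,0,0,0,0,0],[0,0.004,0,0,0,0,0],[0,0.004,0,0,0,0,0]])

```text
time_s: 6.38
tcp_pos: [0.5568, -0.0432, 0.0552]
tool_rot: [180.0, -0.0, -16.1]
contact_force: [-0.2, 0.9, 0.4]
gripper_width: 0.0465
gripper_force: 0.2
```

apply_moves(targets=[[0,0.003,0,0,0,0,0],[0,0.003,0,0,0,0,0],[0,0.003,0,0,0,0,0],[0,0.003,0,0,0,0,0],[0,0.003,0,0,0,0,0],[0,0.003,0,0,0,0,0],[0,0.003,0,0,0,0,0],[0,0,0,0,0,0,0]])

```text
time_s: 7.38
tcp_pos: [0.5718, -0.0475, 0.0551]
tool_rot: [180.0, 0.0, -16.1]
contact_force: [0.6, 1.1, -0.3]
gripper_width: 0.0466
gripper_force: 0.0
```

```bash
python3 w.py w3; python3 m.py w3 .057
```

```text
7.375 [ 0.5718 -0.0475  0.0551] [180.     0.   -16.06] 0.04656180007206703 [ 0.6  1.1 -0.3]
cream (566, 137, 74, 132) (array([ 0.5674, -0.2058]), np.float64(0.0304), 163)
cream (0, 127, 49, 121) (array([0.6665, 0.0895]), np.float64(0.026), 124)
cream (237, 102, 163, 164) (array([ 0.6187, -0.0604]), np.float64(0.0398), 461)
window (295, 0, 52, 23) (array([ 0.6985, -0.0844]), np.float64(0.0096), 132)
```

View pics/w3.png

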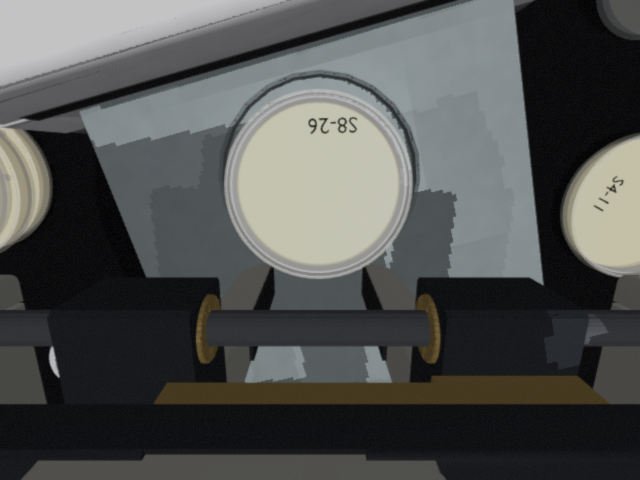

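The plate now shows 5% smaller and lies inside the nest ring at (320,182), so it has dropped. I'll back off, rise and square up to the tray, then check.

apply_moves(targets=[[0,-0.015,0,0,0,0,0],[0,-0.02,0,-0.03,0,0,0],[0,-0.02,0,-0.06,0,0,-0.12],[0,-0.02,0,-0.06,0,0,-0.12],[0,0,0,-0.03,0,0,0],[0,0,0,0,0,0,0]])

```text
time_s: 8.18
tcp_pos: [0.5173, -0.0336, 0.1918]
tool_rot: [180.0, -0.2, -1.7]
contact_force: [-0.1, -0.3, -0.8]
gripper_width: 0.0466
gripper_force: 0.0
```

```bash
python3 w.py w4; python3 m.py w4 .057; python3 - <<'E'
import cv2;from h import *
z=np.load("pics/w4.npz");kt=(z["K"],z["T"])
for n,P in dict(nest=(.6215,-.0615,.05),front=(.4845,-.0577,.049)).items(): print(n,proj("wrist",P,kt))
E
```

```text
8.175 [ 0.5173 -0.0336  0.1918] [179.98  -0.18  -1.66] 0.04660726549624052 [-0.1 -0.3 -0.8]
cream (484, 142, 84, 82) (array([ 0.5509, -0.221 ]), np.float64(0.0365), 242)
cream (298, 60, 96, 102) (array([ 0.6166, -0.0595]), np.float64(0.0407), 278)
cream (56, 0, 115, 106) (array([0.6692, 0.1306]), np.float64(0.0427), 347)
window (247, 6, 104, 16) (array([ 0.6878, -0.0228]), np.float64(0.0285), 349)
nest [346.81250843 106.87545006]
front [344.03904623 256.74695617]
```

View pics/w4.png

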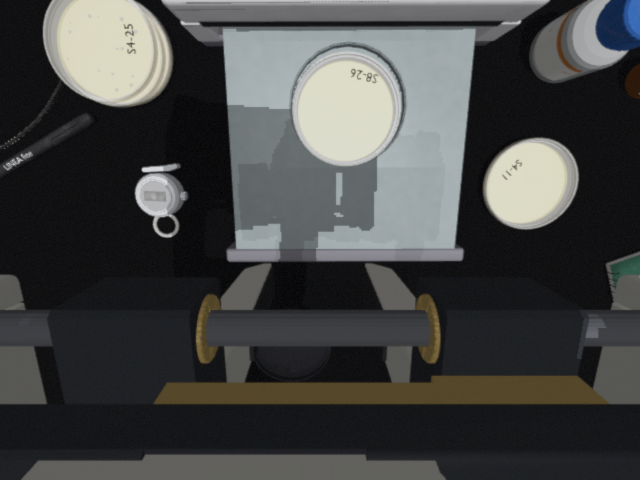

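The plate measures about 5 mm forward of the nest's centre, which is borderline. I'll look at an enlarged crop.

```bash
python3 - <<'E'
import cv2
im=cv2.imread("pics/w4.png")[30:180,260:440]; cv2.imwrite("pics/crop4.png",cv2.resize(im,None,fx=4,fy=4,interpolation=cv2.INTER_CUBIC))
E
```

```text
(no output)
```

View pics/crop4.png

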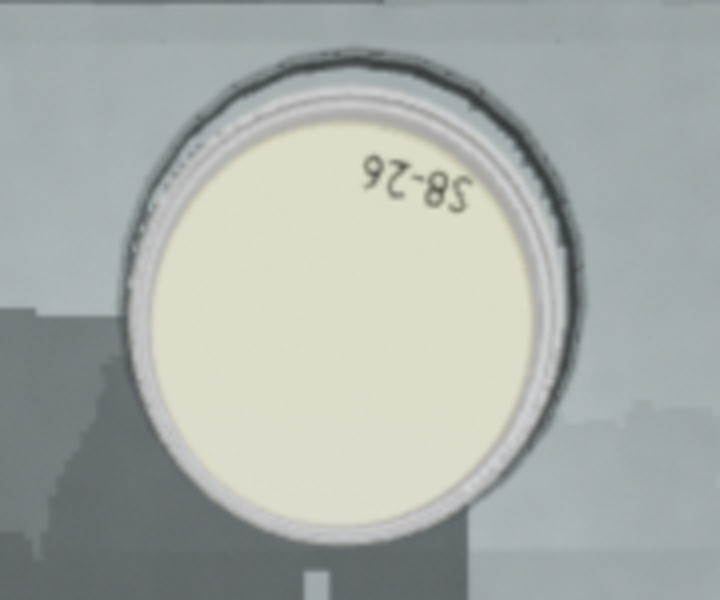

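The gap is all at the back, crop (355,60), and none is visible at the front. The plate may still be leaning on the front edge, so I'll nudge it a few mm more along the tray axis.

apply_moves(targets=[[0,0.0256,0.0166,0.025,0,0,0],[0,0.0257,0.0165,0.03,0,0,0],[0,0,0,0.04,0,0,0],[0,0,0,0.04,0,0,0],[0,0,0,0.035,0,0,0],[0,0,0,0.015,0,0,0],[0,0,0,0,0,0,0]])

```text
time_s: 9.1
tcp_pos: [0.5548, -0.0596, 0.0509]
tool_rot: [-180.0, 0.0, -1.7]
contact_force: [-0.5, -0.4, -0.3]
gripper_width: 0.0464
gripper_force: 0.0
```

apply_moves(targets=[[0,0.004,0,0,0,0,0],[0,0.004,0,0,0,0,0],[0,0.004,0,0,0,0,0],[0,0.004,0,0,0,0,0],[0,0.002,0,0,0,0,0],[0,0.002,0,0,0,0,0],[0,0.002,0,0,0,0,0],[0,0.002,0,0,0,0,0],[0,0,0,0,0,0,0]])

```text
time_s: 10.22
tcp_pos: [0.573, -0.0602, 0.0514]
tool_rot: [-180.0, 0.0, -1.7]
contact_force: [-0.8, 0.4, -0.2]
gripper_width: 0.0466
gripper_force: 0.0
```

```bash
python3 w.py w5; python3 m.py w5 .057
```

```text
10.225 [ 0.573  -0.0602  0.0514] [-180.      0.     -1.66] 0.046553512552819046 [-0.8  0.4 -0.2]
cream (541, 223, 99, 87) (array([ 0.5777, -0.201 ]), np.float64(0.0227), 197)
cream (235, 99, 166, 168) (array([ 0.6224, -0.0608]), np.float64(0.0395), 470)
cream (0, 46, 40, 115) (array([0.6675, 0.0846]), np.float64(0.0219), 125)
window (240, 12, 57, 31) (array([ 0.6964, -0.038 ]), np.float64(0.0099), 195)
```

View pics/w5.png

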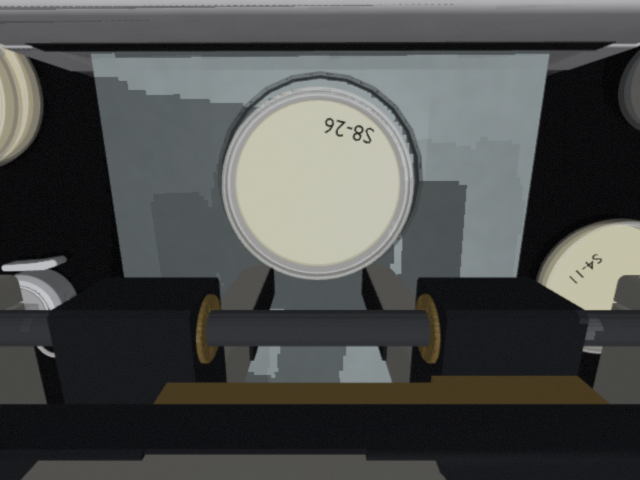

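```bash
python3 - <<'E'
from h import *
def L(n): z=np.load(f"pics/{n}.npz"); return z["K"],z["T"]
for n,u,zz,t in [("w1",(321,0),.05,"far ring"),("w3",(320,73),.05,"far ring(diag)"),("w4",(348.6,42.4),.05,"far ring"),("w5",(320,73),.05,"far ring"),
 ("w5",(220,180),.05,"ringL"),("w5",(421,180),.05,"ringR"),
 ("w4",(346,52),.057,"lid far"),("w4",(346,166),.057,"lid near"),("w5",(318,88),.057,"lid far"),("w5",(318,279),.057,"lid near"),("w5",(222,182),.057,"lidL"),("w5",(413,182),.057,"lidR"),
 ("w1",(359,207),.049,"panel"),("w4",(346,262),.049,"panel")]:
    print(n,t,ray("wrist",u,zz,L(n))[:2].round(4))
E
```

```text
w1 far ring [ 0.666  -0.0754]
w3 far ring(diag) [ 0.6698 -0.0762]
w4 far ring [ 0.6722 -0.0634]
w5 far ring [ 0.6744 -0.0636]
w5 ringL [ 0.6268 -0.0124]
w5 ringR [ 0.6239 -0.1125]
w4 lid far [ 0.6631 -0.0606]
w4 lid near [ 0.5712 -0.0597]
w5 lid far [ 0.6667 -0.0624]
w5 lid near [ 0.5757 -0.0598]
w5 lidL [ 0.6263 -0.0153]
w5 lidR [ 0.6237 -0.1066]
w1 panel [ 0.4878 -0.0628]
w4 panel [ 0.4791 -0.0596]
```

Seen from here, the lid measures 91 mm in both x and y at the seated height, so the plate is level and down, about 2.5 mm from the nest's centre. I'll push 2 mm more, then back off and go round to the tray front.

apply_moves(targets=[[0,0.0015,0,0,0,0,0],[0,0.0015,0,0,0,0,0],[0,0,0,0,0,0,0],[0,-0.015,0,0,0,0,0],[0,-0.025,0,-0.02,0,0,0],[0,-0.04,0,-0.02,0,0,0],[0,-0.05,0,0,0,0,0],[0,-0.042,0,0,0,0,0],[0,0,0,0,0,0,0]])

```text
time_s: 11.4
tcp_pos: [0.4447, -0.0564, 0.0816]
tool_rot: [180.0, -0.1, -1.7]
contact_force: [-0.1, -0.3, -0.0]
gripper_width: 0.0466
gripper_force: 0.0
```

```bash
python3 w.py w6; python3 m.py w6 .057; python3 - <<'E'
from h import *
im=viewer.grab_frame("top"); cv2.imwrite("pics/crop6.png",cv2.resize(im[170:280,230:430],None,fx=3.5,fy=3.5,interpolation=cv2.INTER_CUBIC))
w=cv2.imread("pics/w6.png"); a=cv2.resize(w[0:200,200:500],None,fx=2.3,fy=2.3); b=cv2.imread("pics/crop6.png")
b=b[:600-0]; o=np.zeros((600,700,3),np.uint8); o[:a.shape[0],:a.shape[1]]=a[:600,:700]; cv2.imwrite("pics/crop6.png",o)
E
```

```text
11.4 [ 0.4447 -0.0564  0.0816] [ 1.7999e+02 -6.0000e-02 -1.6700e+00] 0.04660214449311163 [-0.1 -0.3 -0. ]
cream (538, 20, 102, 138) (array([ 0.5374, -0.2091]), np.float64(0.0326), 239)
```

View pics/crop6.png

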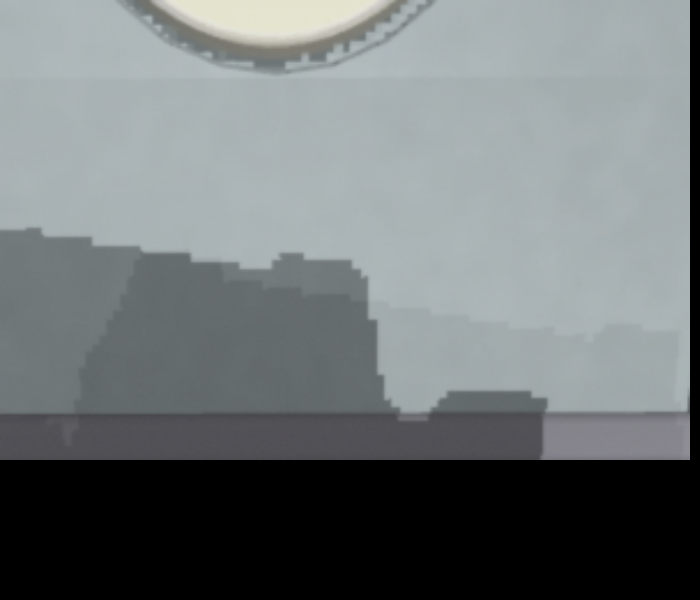

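The enlarged crop shows a visible gap at the front of the nest too (about (280,65)) with the lid inside, so the plate is seated. Next I'll lower in front of the panel and push the tray.

apply_moves(targets=[[0,0,0,0.03,0,0,0],[0,0,0,0.031,0,0,0],[0,0.01,0,0,0,0,0],[0,0.01,0,0,0,0,0],[0,0.008,0,0,0,0,0],[0,0.004,0,0,0,0,0],[0,0.004,0,0,0,0,0],[0,0.004,0,0,0,0,0],[0,0.004,0,0,0,0,0],[0,0.004,0,0,0,0,0],[0,0.004,0,0,0,0,0],[0,0.004,0,0,0,0,0]])

```text
time_s: 13.0
tcp_pos: [0.4884, -0.0577, 0.0357]
tool_rot: [-180.0, 0.0, -1.7]
contact_force: [-3.0, -0.4, 2.6]
gripper_width: 0.0467
gripper_force: 1.4
```

apply_moves(targets=[[0,0.005,0,0,0,0,0],[0,0.006,0,0,0,0,0],[0,0.007,0,0,0,0,0],[0,0.008,0,0,0,0,0],[0,0.008,0,0,0,0,0],[0,0.008,0,0,0,0,0],[0,0.008,0,0,0,0,0],[0,0.008,0,0,0,0,0],[0,0.008,0,0,0,0,0],[0,0.008,0,0,0,0,0],[0,0.008,0,0,0,0,0],[0,0.006,0,0,0,0,0]])

```text
time_s: 14.5
tcp_pos: [0.5546, -0.0597, 0.0356]
tool_rot: [180.0, 0.0, -1.7]
contact_force: [-3.3, 2.9, 2.1]
gripper_width: 0.0466
gripper_force: 1.4
```

```bash
python3 w.py w7; python3 - <<'E'
from h import *
im=viewer.grab_frame("scene"); cv2.imwrite("pics/s7.png",im)
z=np.load("pics/w1.npz")
E
```

```text
14.5 [ 0.5546 -0.0597  0.0356] [180.     0.    -1.66] 0.04659954640075028 [-3.3  2.9  2.1]
```

View pics/w7.png

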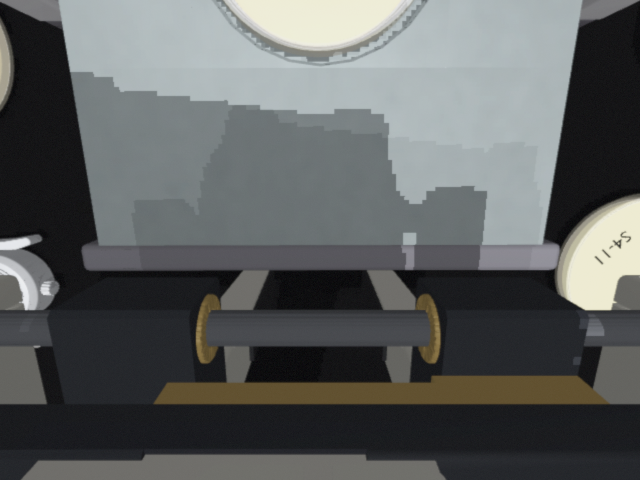

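The panel is square against the fingers and the plate is still in its nest at (320,40). The push force is about 3 N. I've now used up my picture views, so from here I go by force and position.

apply_moves(targets=[[0,0.008,0,0,0,0,0],[0,0.008,0,0,0,0,0],[0,0.008,0,0,0,0,0],[0,0.008,0,0,0,0,0],[0,0.008,0,0,0,0,0],[0,0.008,0,0,0,0,0],[0,0.008,0,0,0,0,0],[0,0.008,0,0,0,0,0],[0,0.008,0,0,0,0,0],[0,0.008,0,0,0,0,0],[0,0.008,0,0,0,0,0],[0,0.004,0,0,0,0,0]])

```text
time_s: 16.1
tcp_pos: [0.6236, -0.0616, 0.0356]
tool_rot: [-180.0, -0.0, -1.7]
contact_force: [-3.2, -0.5, -0.8]
gripper_width: 0.0468
gripper_force: 1.4
```

apply_moves(targets=[[0,0.003,0,0,0,0,0],[0,0.003,0,0,0,0,0],[0,0.003,0,0,0,0,0],[0,0.003,0,0,0,0,0],[0,0.003,0,0,0,0,0],[0,0.003,0,0,0,0,0],[0,0.003,0,0,0,0,0],[0,0.003,0,0,0,0,0]])

```text
time_s: 17.1
tcp_pos: [0.6413, -0.0621, 0.0356]
tool_rot: [-180.0, 0.0, -1.7]
contact_force: [-1.8, 0.6, -0.8]
gripper_width: 0.0467
gripper_force: 1.3
```

apply_moves(targets=[[0,0.002,0,0,0,0,0],[0,0.002,0,0,0,0,0],[0,0.002,0,0,0,0,0],[0,0.002,0,0,0,0,0]])

```text
time_s: 17.6
tcp_pos: [0.6473, -0.0623, 0.0357]
tool_rot: [-180.0, -0.0, -1.7]
contact_force: [-2.9, 2.4, -0.6]
gripper_width: 0.0466
gripper_force: 1.3
```

```bash
python3 - <<'E'
from h import *
# housing front x at top edge z=.103 from first top view (left/right ends of lower front edge), and current
kt=cam("top"); f=lambda u,v,z:ray("top",((u+.5)/4+229.5,(v+.5)/4+169.5),z,kt)
print(f(240,80,.103),f(640,90,.103))
print(env.observe()["tcp_pos"],env.observe()["contact_force"])
E
```

```text
[0.68441721 0.07131846 0.103     ] [ 0.67757891 -0.19697897  0.103     ]
[ 0.64728748 -0.06231692  0.03566   ] [-2.8731422  2.3724222 -0.5935471]
```

apply_moves(targets=[[0,0.002,0,0,0,0,0],[0,0.002,0,0,0,0,0],[0,0.002,0,0,0,0,0],[0,0.002,0,0,0,0,0],[0,0.002,0,0,0,0,0],[0,0.002,0,0,0,0,0]])

```text
time_s: 18.35
tcp_pos: [0.6563, -0.0626, 0.0357]
tool_rot: [-180.0, -0.0, -1.7]
contact_force: [-3.5, 2.1, -0.6]
gripper_width: 0.0464
gripper_force: 1.3
```

apply_moves(targets=[[0,0.001,0,0,0,0,0],[0,0.001,0,0,0,0,0],[0,0.001,0,0,0,0,0]])

```text
time_s: 18.73
tcp_pos: [0.6585, -0.0627, 0.0356]
tool_rot: [-180.0, 0.0, -1.7]
contact_force: [-2.8, 1.8, -1.4]
gripper_width: 0.047
gripper_force: 1.3
```

apply_moves(targets=[[0,0.001,0,0,0,0,0],[0,0.001,0,0,0,0,0]])

```text
time_s: 18.98
tcp_pos: [0.6594, -0.0627, 0.0356]
tool_rot: [-180.0, 0.1, -1.6]
contact_force: [-12.0, 2.5, 4.3]
gripper_width: 0.0468
gripper_force: 5.9
```

apply_moves(targets=[[0,0.001,0,0,0,0,0],[0,0,0,0,0,0,0]])

```text
time_s: 19.23
tcp_pos: [0.6595, -0.0627, 0.0356]
tool_rot: [-180.0, 0.2, -1.6]
contact_force: [-15.4, 1.6, 7.0]
gripper_width: 0.0465
gripper_force: 7.8
```

apply_moves(targets=[[0,-0.01,0,0,0,0,0],[0,-0.03,0,0,0,0,0],[0,-0.05,0,0,0,0,0],[0,-0.05,0,-0.03,0,0,0],[0,-0.03,0,-0.06,0,0,0],[0,0,0,-0.06,0,0,0],[0,0,0,0,0,0,0],[0,0,0,0,0,0,0]])

```text
time_s: 20.23
tcp_pos: [0.5332, -0.0591, 0.1478]
tool_rot: [180.0, -0.0, -1.7]
contact_force: [-1.3, -0.8, 0.7]
gripper_width: 0.0467
gripper_force: 0.0
```

```bash
python3 w.py w8; python3 - <<'E'
from h import *
im=viewer.grab_frame("wrist"); kt=cam("wrist"); g=cv2.cvtColor(im,cv2.COLOR_BGR2HSV)
T=kt
# column profile through tray middle: rows vs world x at panel-top height
for v in range(0,230,6): print(v,ray("wrist",(318,v),.049,T)[0].round(4),im[v,318],end=" | ")
E
```

```text
20.225 [ 0.5332 -0.0591  0.1478] [ 1.7999e+02 -3.0000e-02 -1.6700e+00] 0.04665832245008408 [-1.3 -0.8  0.7]
0 0.7016 [154 151 151] | 6 0.6979 [115 113 113] | 12 0.6942 [111 108 108] | 18 0.6905 [108 106 106] | 24 0.6867 [16 18 17] | 30 0.6829 [98 97 91] | 36 0.6791 [138 130 131] | 42 0.6752 [143 135 136] | 48 0.6714 [145 137 138] | 54 0.6675 [53 48 49] | 60 0.6635 [57 53 55] | 66 0.6595 [10  7  7] | 72 0.6555 [17 16 18] | 78 0.6515 [16 14 14] | 84 0.6474 [19 16 19] | 90 0.6433 [18 18 16] | 96 0.6392 [20 17 16] | 102 0.635 [18 18 17] | 108 0.6308 [18 17 16] | 114 0.6266 [15 14 14] | 120 0.6223 [12 11  8] | 126 0.618 [13 10 11] | 132 0.6137 [ 7 12  8] | 138 0.6093 [9 6 7] | 144 0.6049 [14 13 13] | 150 0.6004 [12 10 11] | 156 0.5959 [12 11  9] | 162 0.5914 [12 11  8] | 168 0.5868 [10 11  7] | 174 0.5822 [13 12 14] | 180 0.5776 [7 7 6] | 186 0.5729 [10  8  5] | 192 0.5682 [6 6 7] | 198 0.5634 [4 3 3] | 204 0.5586 [8 7 8] | 210 0.5538 [9 8 8] | 216 0.5489 [11  8 11] | 222 0.5439 [12 10 11] | 228 0.539 [16 16 14] |
```

The panel face is at x = 0.669 and the housing front at about 0.682. That is the 13 mm expected with the tray home, and the force rose sharply there as at a hard stop.

```bash
python3 -c "
from station import env
print(env.job_done())"
```

```text
the job is handed in; nothing more can be done
None
```

I nudged the plate into its nest, pushed the tray home to its stop and handed the job in at about 20 s. The hand-in gave no verdict, I couldn't see the plate once the tray was in, and I viewed 11 pictures against the limit of 10.

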